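# Release the latched key on the bin-call box

### The job

On the parts shelf's bin-call box, one of the four identical black push keys is still latched down, and their tops sit so unevenly that looks do not tell which. Feel for it by tapping the keys lightly with a fingertip (a free key gives softly, and must not be pushed more than half-way down; the latched one stands firm), then press that one firmly down until its catch lets go, so that in the end all four keys are up. Do not move the things standing around the box.

Things in the scene. Friction and masses are not known exactly. Their poses are not given: they have to be found in the camera images.
- console: The key box: grey box fixed to the bench, 110 (x) by 270 (y) by 60 mm high, origin at the centre of its underside, z up, y along its row of keys. Four identical black keys stand out of its top at 55 mm pitch (y = +82.5, +27.5, -27.5, -82.5 mm, x = 0); caps 24 (x) by 30 (y) mm with flat level tops. A key slides straight down, 9.5 mm from fully up to its stop.
- slot1 (a point): Point on the top face of the box (60 mm above the bench) under the middle of the first key, at the box's +y end. At the start the key's top is 14 to 18 mm above this point, latched or free (the caps are uneven).
- slot2 (a point): The same for the second key from the +y end.
- slot3 (a point): The same for the third key from the +y end.
- slot4 (a point): The same for the fourth key, at the box's -y end.
- key_a (a joint): How far the key that starts latched is down (m): 0 up, 0.003 latched, 0.0095 at its stop. It may be in any slot; this number does not say which. It does not yield to less than about 6 N; pressed harder (8 to 12 N) it sinks, and its catch lets go for good 4 to 5 mm below its starting height; when the finger goes it rises 3 mm above where it started.
- key_b (a joint): The same for one of the three free keys (0 up, as at the start). It may be in any slot. A free key needs about 1.2 N to start, 3 N to sink 3 mm, 4.2 N to sink 5 mm, and springs back up when let go.
- key_c (a joint): The same for another free key, in any slot.
- key_d (a joint): The same for the last free key, in any slot.
- tote: Bystander: loose open blue parts bin, 150 (x) by 105 (y) by 70 mm high, origin at the centre of its underside, beside the box at its +y end.
- carton: Bystander: loose small cardboard carton, 80 by 70 by 75 mm high, origin at the centre of its underside, beside the box at its -y end.
- eyebolt: Bystander: loose steel eye bolt lying on the bench between robot and box, 93 mm long along its x, 46 mm over the eye, 22 mm high, origin on the bench near its thread end (the bolt spans x = -8 to +85 mm).
- pad: Bystander: loose rubber-and-cork pad, 50 by 80 by 30 mm high, origin at the centre of its underside, on the far side of the box.

How it is judged:
By the outcome, as a careful person would: the job done as asked, in the order asked, and still so for the second after the job is handed in, with the robot touching nothing.
It also fails if it takes over 51 s, if anything falls off the work surface, if the arm or the gripper's body presses on something with over 40 N, if the wrist force passes 120 N, or if a joint passes its speed limit or range.

### The arm

A 7-joint arm with a two-finger parallel gripper is mounted at the origin on the work surface. World frame = base frame: x ahead of the robot, y to its left, z up, the work surface at z = 0. Lengths are in m, angles in rad, forces in N, time in s.
With the tool pointing down it reaches from about 0.425 to 0.875 m from the base axis. Payload 4.7 kg.
Tool frame: the origin (TCP) lies midway between the tips of the shut fingers; the grasp point (between the pads) lies 19 mm behind it; y points along the fingers, z is the direction in which the jaws open and shut, and the axes are right-handed (so a half turn about y gives the same grasp; the last joint's range is limited). The gripper opens to 87 mm and grips with 3 to 60 N. Pads are 19 mm wide; open, the fingers measure 117 mm over their backs; the gripper's body (75 mm by 190 mm) begins 51 mm behind the grasp point.
Start: joints at [1.33, 0.321, -0.07, 1.45, 0.023, 1.371, -0.057], TCP at [0.164, -0.629, 0.223] pointing down, gripper open.
Joint ranges: [-2.86, 2.86], [-0.3, 2.09], [-1.38, 1.24], [0.06, 2.45], [-1.56, 4.7], [0.09, 2.05], [-2.69, 2.69]. Speed limits (rad/s): [2.57, 2.57, 3.14, 3.14, 3.14, 3.14, 3.14].

### API

Orientations are given as a rotation vector (axis times angle).
In Python, from bench import ctrl gives the robot as it stands.
- The arm moves only by the tool play_rows, never from a script. Its arguments are lists of equal length, an entry for each row: "translation": the shift along the tool's x, y, z in mm, a list of three; "turn": the turn, a rotation vector about the tool's x, y, z in rad, a list of three; "fingers": the opening, from -1 (shut) to 1 (fully open), so that 0 is half open. In form: {"translation": [[dx, dy, dz], ...], "turn": [[wx, wy, wz], ...], "fingers": [fingers, ...]}. A call has exactly 10 rows; each row shifts and turns the commanded pose from where the row before left it, along the tool's axes as they then stand; what a row does not reach is not made up. A row lasts 1/12 s, in which the tool goes at most 41.7 mm and 7.16 degrees, less where a joint would pass 70% of its speed; a pose out of reach is approached as far as the arm can. A call with a gripper value outside its range is refused whole. The fingers move at their own pace and stop on an object; "grip_force" is the grip in N (left out, the last holds). Time passes only in rows, so rows that do not move let the fingers close, or fill a call up. It gives the time, the measured TCP pose, the force and the opening at its end, in the units of the state.
- ctrl.get_state(): the state, without advancing time (a new reading comes with each control period).
- ctrl.get_image(name): name is "side" or "top" or "wrist"; returns the picture (384x512x3 uint8, blue, green, red); there is no depth.
- ctrl.camera_info(name): a dict with "camera_matrix" (3x3 intrinsics, pixels), "R" (3x3) and "t" (3): a world point X has camera coordinates R X + t. Camera axes: x right, y down, z forward; pixel columns grow to the right and rows downward; lengths in m; the calibration is good to about 2 mm. A picture is of the moment at which its call begins: read the wrist's pose just before it. camera_info takes no time and is no camera call; for the wrist camera it gives the pose at the moment of the call.
- ctrl.close_job(): hands the job in, once; it reports no verdict.
The state is a dict: "time": time; "joint_positions": joint angles; "qd": joint speeds; "joint_torque": joint torques, N m; "position": TCP position; "tool_rot": TCP orientation; "ft_force": force on the tool from outside, world axes, zero at the start; "torque": the same for the moment, N m; "grip_width": opening from 0.0 (shut) to 1.0 (fully open).
Only numpy, scipy, OpenCV 4.12 (cv2) and the standard library are available. Lean on these libraries where they do the work, as an engineer would, in place of code of your own. Each camera call takes 0.05 s, during which the arm holds its last target.

## Working session

There is one attempt and no reset: what is moved stays moved. The work goes in short steps, Python scripts to look and compute and a tool call to move; the robot and the scene stay as the last step left them, time stands still between calls to the robot, and variables do not carry over. Pictures are saved under pics/ and viewed, and the job is handed in when it is done.

Besides the shell and the picture viewer there is one more tool, called after "Request:" by a JSON object that holds its "api" and its "payload". play_rows: Moves the arm, as the interface text tells. Its arguments: {"type":"object","properties":{"translation":{"type":"array"},"turn":{"type":"array"},"fingers":{"type":"array"},"grip_force":{"type":"number"}},"required":["translation","turn","fingers"]}

```bash
mkdir -p pics; ls; python3 - <<'E'
from bench import ctrl
import cv2,numpy as np
np.set_printoptions(precision=4,suppress=True)
for n in ("side","top"):
    cv2.imwrite(f"pics/{n}0.png",ctrl.get_image(n)); i=ctrl.camera_info(n); print(n,i["camera_matrix"],i["R"],i["t"])
s=ctrl.get_state()
for k,v in s.items(): print(k,v)
E
```

```text
pics
side [[363.9419   0.     256.8816]
 [  0.     363.9419 188.4798]
 [  0.       0.       1.    ]] [[ 0.8917 -0.4523  0.0172]
 [-0.3023 -0.6234 -0.7211]
 [ 0.3369  0.6378 -0.6926]] [-0.4772  0.249   0.6364]
top [[393.2577   0.     263.3494]
 [  0.     393.2577 181.9172]
 [  0.       0.       1.    ]] [[-0.0105 -0.9999  0.0001]
 [-0.9916  0.0104 -0.1287]
 [ 0.1287 -0.0014 -0.9917]] [0.0624 0.567  1.0965]
time 0.1
joint_positions [ 1.3301  0.3218 -0.0701  1.4515  0.0226  1.3708 -0.0569]
qd [ 0.0021 -0.0028  0.0016 -0.0033  0.0016 -0.0024  0.0003]
joint_torque [ -0.0004 -49.2572  -0.406  -31.3401  -0.0641   0.0396   0.0001]
position [ 0.1637 -0.6286  0.2216]
tool_rot [-0.2675  2.0876 -2.0841]
ft_force [ 0.3557  0.6828 -0.1935]
torque [ 0.0445 -0.0023  0.0264]
grip_width 0.9960882210490756
```

View pics/side0.png

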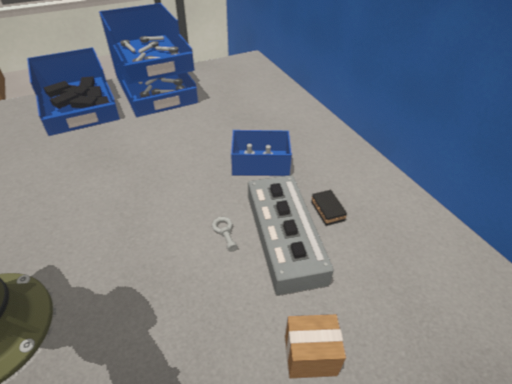

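View pics/top0.png

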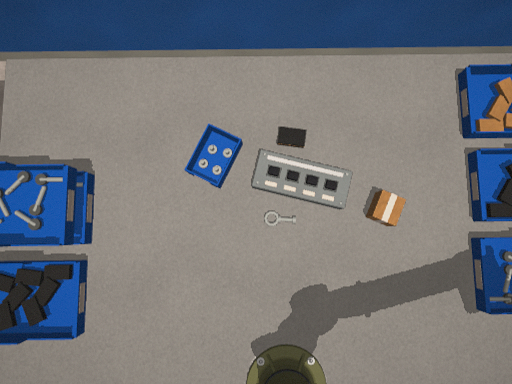

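The side view shows the four black keys at about (277,190), (283,208), (290,228) and (298,250). In the top view they are at (274,172), (292,176), (312,180) and (331,185). The tote is up-left of the box, the carton right, the eyebolt on the robot side and the pad on the far side.

```bash
cat > h.py <<'E'
import cv2,numpy as np
from bench import ctrl
np.set_printoptions(precision=4,suppress=True)
def ray(i,p,z):
    K,R,t=i["camera_matrix"],np.array(i["R"]),np.array(i["t"])
    d=R.T@np.linalg.inv(K)@np.array([p[0],p[1],1.]); c=-R.T@t
    return c+d*(z-c[2])/d[2]
E
python3 - <<'E'
from h import *
g={"top":[(274,172),(292,176),(312,180),(331,185)],"side":[(277,190),(283,208),(290,228),(298,250)]}
P={}
for n in g:
    im=cv2.imread(f"pics/{n}0.png"); m=(im.max(2)<60).astype(np.uint8)
    nn,l,st,ce=cv2.connectedComponentsWithStats(m)
    i=ctrl.camera_info(n)
    for q in g[n]:
        d=np.hypot(*(ce-q).T); k=[j for j in range(1,nn) if d[j]<10 and st[j,4]>20]
        for j in k: print(n,q,ce[j],st[j],ray(i,ce[j],.073))
# triangulate
    x0,y0,x1,y1=(240,135,360,220) if n=="top" else (235,165,345,300)
    cv2.imwrite(f"pics/{n}crop.png",cv2.resize(im[y0:y1,x0:x1],None,fx=5,fy=5,interpolation=cv2.INTER_CUBIC) if n=="top" else cv2.resize(im[y0:y1,x0:x1],None,fx=4,fy=4,interpolation=cv2.INTER_CUBIC))
E
```

```text
top (274, 172) [273.4565 170.587 ] [268 166  12  10  92] [0.5946 0.0279 0.073 ]
top (292, 176) [292.3368 175.0947] [287 170  12  11  95] [ 0.5813 -0.0247  0.073 ]
top (312, 180) [311.4  179.75] [306 175  12  11 100] [ 0.5676 -0.0776  0.073 ]
top (331, 185) [330.5638 184.4787] [325 180  12  10  94] [ 0.5538 -0.1307  0.073 ]
side (277, 190) [276.027  190.2613] [271 184  12  13 111] [0.5919 0.0217 0.073 ]
side (283, 208) [282.5159 207.9206] [277 201  12  14 126] [ 0.5783 -0.0306  0.073 ]
side (290, 228) [289.8675 227.6821] [284 221  13  15 151] [ 0.5647 -0.0837  0.073 ]
side (298, 250) [297.9412 249.9588] [291 242  15  16 170] [ 0.5506 -0.1373  0.073 ]
```

View pics/topcrop.png

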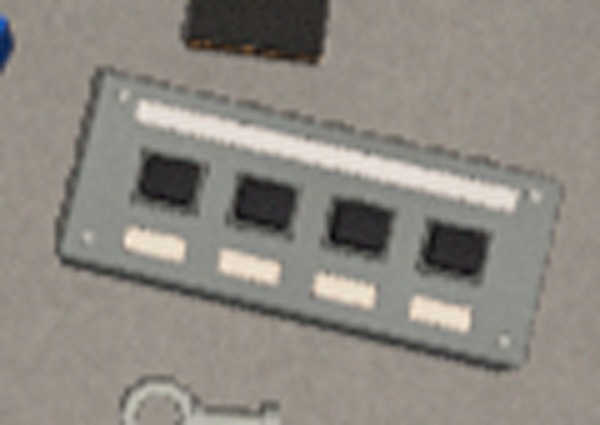

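View pics/sidecrop.png

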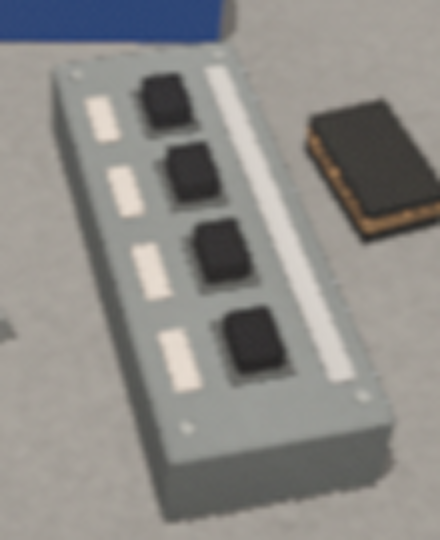

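```bash
cat >> h.py <<'E'
from scipy.spatial.transform import Rotation as Ro
def tcp():
    s=ctrl.get_state(); return np.array(s["position"]),Ro.from_rotvec(s["tool_rot"]),s
K={1:(.594,.026),2:(.5805,-.0265),3:(.567,-.0795),4:(.553,-.1325)}
def to(k,z):
    p,R,s=tcp(); d=np.array([*K[k],z])-p
    print("t",s["time"],"p",p,"F",s["ft_force"],"tool shift mm",R.inv().apply(d)*1e3); print(R.as_matrix())
    yv=np.array([.249,.968,0]); print("key row in tool",R.inv().apply(yv))
E
python3 -c "
from h import *
to(4,.13)"
```

```text
t 0.1 p [ 0.1637 -0.6286  0.2216] F [ 0.3557  0.6828 -0.1935] tool shift mm [-501.8009   92.1839 -381.7649]
[[-0.9677 -0.0005  0.252 ]
 [-0.252   0.0016 -0.9677]
 [ 0.0001 -1.     -0.0017]]
key row in tool [-0.4849  0.0014 -0.874 ]
```

Request:
{"api": "play_rows", "payload": {"translation": [[-30,0,-23],[-30,0,-23],[-30,0,-23],[-30,0,-23],[-30,0,-23],[-30,0,-23],[-30,0,-23],[-30,0,-23],[-30,0,-23],[-30,0,-23]], "turn": [[0,0,0],[0,0,0],[0,0,0],[0,0,0],[0,0,0],[0,0,0],[0,0,0],[0,0,0],[0,0,0],[0,0,0]], "fingers": [-1,-1,-1,-1,-1,-1,-1,-1,-1,-1], "grip_force": 20}}

```text
time: 0.93
position: [0.3967, -0.3291, 0.2223]
tool_rot: [-0.268, 2.086, -2.086]
ft_force: [0.2, -0.8, 0.5]
grip_width: 0.322
```

Request:
{"api": "play_rows", "payload": {"translation": [[-30,0,-23],[-30,0,-23],[-30,0,-23],[-30,0,-23],[-30,0,-23],[-30,0,-23],[-20,0,-15],[0,10,0],[0,20,0],[0,20,0]], "turn": [[0,0,0],[0,0,0],[0,0,0],[0,0,0],[0,0,0],[0,0,0],[0,0,0],[0,0.1,0],[0,0.1,0],[0,0.1,0]], "fingers": [-1,-1,-1,-1,-1,-1,-1,-1,-1,-1]}}

```text
time: 1.77
position: [0.5518, -0.1316, 0.1721]
tool_rot: [-0.054, -2.197, 2.198]
ft_force: [-0.3, 0.1, -0.2]
grip_width: 0.005
```

Request:
{"api": "play_rows", "payload": {"translation": [[0,20,0],[0,20,0],[0,0,0],[0,0,0],[0,0,0],[0,0,0],[0,0,0],[0,0,0],[0,0,0],[0,0,0]], "turn": [[0,0.1,0],[0,0.1,0],[0,0,0],[0,0,0],[0,0,0],[0,0,0],[0,0,0],[0,0,0],[0,0,0],[0,0,0]], "fingers": [-1,-1,-1,-1,-1,-1,-1,-1,-1,-1]}}

```text
time: 2.6
position: [0.5513, -0.1325, 0.133]
tool_rot: [-0.258, -2.091, 2.092]
ft_force: [0.7, 0.5, -0.1]
grip_width: 0.003
```

```bash
python3 -c "
from h import *
to(4,.085)
print(ctrl.get_state()['grip_width'])
cv2.imwrite('pics/s1.png',ctrl.get_image('side'));cv2.imwrite('pics/w1.png',ctrl.get_image('wrist'))"
```

```text
t 2.6 p [ 0.5513 -0.1325  0.133 ] F [ 0.6699  0.4513 -0.1469] tool shift mm [-1.603  47.9638 -0.4217]
[[-0.9701  0.0006 -0.2426]
 [ 0.2426 -0.0004 -0.9701]
 [-0.0007 -1.      0.0002]]
key row in tool [-0.0068 -0.0002 -0.9995]
0.0026671043826210408
```

View pics/s1.png

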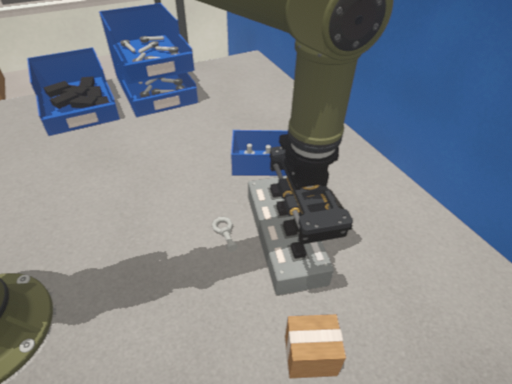

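View pics/w1.png

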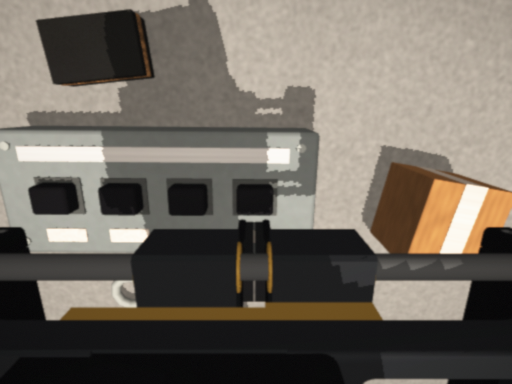

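The wrist view shows the fourth key at (254,198), in line with the shut fingers (254,260); the row runs level. I'll check its position with the wrist camera.

```bash
python3 -c "
from h import *
i=ctrl.camera_info('wrist')
for p in [(54,198),(121,199),(187,199),(254,199)]: print(ray(i,p,.075))
im=cv2.imread('pics/w1.png'); cv2.imwrite('pics/w1c.png',cv2.resize(im[160:230,10:310],None,fx=2.6,fy=2.6))
"
```

```text
[0.5968 0.0202 0.075 ]
[ 0.5831 -0.0309  0.075 ]
[ 0.5704 -0.0817  0.075 ]
[ 0.5574 -0.1332  0.075 ]
```

View pics/w1c.png

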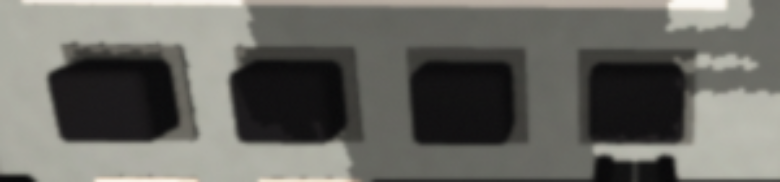

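Request:
{"api": "play_rows", "payload": {"translation": [[-2,10,0],[0,15,0],[0,15,0],[0,10,0],[0,1,0],[0,0,0],[0,0,0],[0,0,0],[0,0,0],[0,0,0]], "turn": [[0,0,0],[0,0,0],[0,0,0],[0,0,0],[0,0,0],[0,0,0],[0,0,0],[0,0,0],[0,0,0],[0,0,0]], "fingers": [-1,-1,-1,-1,-1,-1,-1,-1,-1,-1]}}

```text
time: 3.53
position: [0.5536, -0.133, 0.0822]
tool_rot: [-0.259, -2.091, 2.092]
ft_force: [-0.3, -0.1, 0.2]
grip_width: 0.009
```

Request:
{"api": "play_rows", "payload": {"translation": [[-1,2,0],[0,1,0],[0,1,0],[0,0,0],[0,0,0],[0,0,0],[0,0,0],[0,0,0],[0,0,0],[0,0,0]], "turn": [[0,0,0],[0,0,0],[0,0,0],[0,0,0],[0,0,0],[0,0,0],[0,0,0],[0,0,0],[0,0,0],[0,0,0]], "fingers": [-1,-1,-1,-1,-1,-1,-1,-1,-1,-1]}}

```text
time: 4.37
position: [0.554, -0.1331, 0.0776]
tool_rot: [-0.258, -2.091, 2.091]
ft_force: [-0.6, -0.6, 0.8]
grip_width: 0.006
```

Request:
{"api": "play_rows", "payload": {"translation": [[0,0.5,0],[0,0.5,0],[0,0,0],[0,0,0],[0,0,0],[0,0,0],[0,0,0],[0,0,0],[0,0,0],[0,0,0]], "turn": [[0,0,0],[0,0,0],[0,0,0],[0,0,0],[0,0,0],[0,0,0],[0,0,0],[0,0,0],[0,0,0],[0,0,0]], "fingers": [-1,-1,-1,-1,-1,-1,-1,-1,-1,-1]}}

```text
time: 5.2
position: [0.554, -0.1331, 0.0765]
tool_rot: [-0.258, -2.091, 2.091]
ft_force: [0.1, 0.1, 0.2]
grip_width: 0.007
```

Request:
{"api": "play_rows", "payload": {"translation": [[0,0.5,0],[0,0.5,0],[0,0,0],[0,0,0],[0,0,0],[0,0,0],[0,0,0],[0,0,0],[0,0,0],[0,0,0]], "turn": [[0,0,0],[0,0,0],[0,0,0],[0,0,0],[0,0,0],[0,0,0],[0,0,0],[0,0,0],[0,0,0],[0,0,0]], "fingers": [-1,-1,-1,-1,-1,-1,-1,-1,-1,-1]}}

```text
time: 6.03
position: [0.554, -0.1331, 0.0755]
tool_rot: [-0.258, -2.091, 2.091]
ft_force: [-0.2, -0.2, 0.4]
grip_width: 0.009
```

Request:
{"api": "play_rows", "payload": {"translation": [[0,0.5,0],[0,0.5,0],[0,0,0],[0,0,0],[0,0,0],[0,0,0],[0,0,0],[0,0,0],[0,0,0],[0,0,0]], "turn": [[0,0,0],[0,0,0],[0,0,0],[0,0,0],[0,0,0],[0,0,0],[0,0,0],[0,0,0],[0,0,0],[0,0,0]], "fingers": [-1,-1,-1,-1,-1,-1,-1,-1,-1,-1]}}

```text
time: 6.87
position: [0.5541, -0.1331, 0.0746]
tool_rot: [-0.258, -2.091, 2.091]
ft_force: [-0.2, -0.2, 2.4]
grip_width: 0.007
```

Request:
{"api": "play_rows", "payload": {"translation": [[0,0.5,0],[0,0.5,0],[0,0,0],[0,0,0],[0,0,0],[0,0,0],[0,0,0],[0,0,0],[0,0,0],[0,0,0]], "turn": [[0,0,0],[0,0,0],[0,0,0],[0,0,0],[0,0,0],[0,0,0],[0,0,0],[0,0,0],[0,0,0],[0,0,0]], "fingers": [-1,-1,-1,-1,-1,-1,-1,-1,-1,-1]}}

```text
time: 7.7
position: [0.5541, -0.1332, 0.0736]
tool_rot: [-0.258, -2.091, 2.091]
ft_force: [-0.4, -1.4, 1.3]
grip_width: 0.006
```

Request:
{"api": "play_rows", "payload": {"translation": [[0,0.5,0],[0,0.5,0],[0,0,0],[0,0,0],[0,0,0],[0,0,0],[0,0,0],[0,0,0],[0,0,0],[0,0,0]], "turn": [[0,0,0],[0,0,0],[0,0,0],[0,0,0],[0,0,0],[0,0,0],[0,0,0],[0,0,0],[0,0,0],[0,0,0]], "fingers": [-1,-1,-1,-1,-1,-1,-1,-1,-1,-1]}}

```text
time: 8.53
position: [0.5541, -0.1331, 0.0726]
tool_rot: [-0.258, -2.091, 2.091]
ft_force: [0.2, 0.9, 3.3]
grip_width: 0.007
```

Slot 4 gives softly (about 2 to 3 mm travel at roughly 3 N), so it is free. Next I'll try slot 3.

Request:
{"api": "play_rows", "payload": {"translation": [[0,-6,0],[0,-6,0],[0,0,-25],[0,0,-30],[0,0,0],[0,4,0],[0,2,0],[0,0,0],[0,0,0],[0,0,0]], "turn": [[0,0,0],[0,0,0],[0,0,0],[0,0,0],[0,0,0],[0,0,0],[0,0,0],[0,0,0],[0,0,0],[0,0,0]], "fingers": [-1,-1,-1,-1,-1,-1,-1,-1,-1,-1]}}

```text
time: 9.37
position: [0.5671, -0.0809, 0.0784]
tool_rot: [-0.259, -2.09, 2.09]
ft_force: [0.3, 0.0, -0.7]
grip_width: 0.009
```

Request:
{"api": "play_rows", "payload": {"translation": [[0,0.5,0],[0,0.5,0],[0,0,0],[0,0,0],[0,0,0],[0,0,0],[0,0,0],[0,0,0],[0,0,0],[0,0,0]], "turn": [[0,0,0],[0,0,0],[0,0,0],[0,0,0],[0,0,0],[0,0,0],[0,0,0],[0,0,0],[0,0,0],[0,0,0]], "fingers": [-1,-1,-1,-1,-1,-1,-1,-1,-1,-1]}}

```text
time: 10.2
position: [0.5674, -0.0797, 0.0776]
tool_rot: [-0.258, -2.091, 2.091]
ft_force: [0.4, -0.2, 0.0]
grip_width: 0.006
```

Request:
{"api": "play_rows", "payload": {"translation": [[0,0.5,0],[0,0.5,0],[0,0,0],[0,0,0],[0,0,0],[0,0,0],[0,0,0],[0,0,0],[0,0,0],[0,0,0]], "turn": [[0,0,0],[0,0,0],[0,0,0],[0,0,0],[0,0,0],[0,0,0],[0,0,0],[0,0,0],[0,0,0],[0,0,0]], "fingers": [-1,-1,-1,-1,-1,-1,-1,-1,-1,-1]}}

```text
time: 11.03
position: [0.5675, -0.0797, 0.0766]
tool_rot: [-0.258, -2.091, 2.091]
ft_force: [-0.2, -0.2, 0.6]
grip_width: 0.007
```

Request:
{"api": "play_rows", "payload": {"translation": [[0,0.5,0],[0,0.5,0],[0,0,0],[0,0,0],[0,0,0],[0,0,0],[0,0,0],[0,0,0],[0,0,0],[0,0,0]], "turn": [[0,0,0],[0,0,0],[0,0,0],[0,0,0],[0,0,0],[0,0,0],[0,0,0],[0,0,0],[0,0,0],[0,0,0]], "fingers": [-1,-1,-1,-1,-1,-1,-1,-1,-1,-1]}}

```text
time: 11.87
position: [0.5675, -0.0798, 0.0756]
tool_rot: [-0.258, -2.091, 2.091]
ft_force: [-0.7, -0.8, 1.3]
grip_width: 0.011
```

Request:
{"api": "play_rows", "payload": {"translation": [[0,0.5,0],[0,0.5,0],[0,0,0],[0,0,0],[0,0,0],[0,0,0],[0,0,0],[0,0,0],[0,0,0],[0,0,0]], "turn": [[0,0,0],[0,0,0],[0,0,0],[0,0,0],[0,0,0],[0,0,0],[0,0,0],[0,0,0],[0,0,0],[0,0,0]], "fingers": [-1,-1,-1,-1,-1,-1,-1,-1,-1,-1]}}

```text
time: 12.7
position: [0.5674, -0.0797, 0.0746]
tool_rot: [-0.258, -2.091, 2.091]
ft_force: [0.1, -0.8, 2.4]
grip_width: 0.004
```

Request:
{"api": "play_rows", "payload": {"translation": [[0,0.5,0],[0,0.5,0],[0,0,0],[0,0,0],[0,0,0],[0,0,0],[0,0,0],[0,0,0],[0,0,0],[0,0,0]], "turn": [[0,0,0],[0,0,0],[0,0,0],[0,0,0],[0,0,0],[0,0,0],[0,0,0],[0,0,0],[0,0,0],[0,0,0]], "fingers": [-1,-1,-1,-1,-1,-1,-1,-1,-1,-1]}}

```text
time: 13.53
position: [0.5674, -0.0797, 0.0736]
tool_rot: [-0.258, -2.091, 2.091]
ft_force: [0.7, 0.1, 3.8]
grip_width: 0.005
```

Slot 3 also follows softly, so it is free. Next is slot 2.

Request:
{"api": "play_rows", "payload": {"translation": [[0,-6,0],[0,-5,0],[0,0,-25],[0,0,-30],[0,0,0],[0,4,0],[0,2,0],[0,0,0],[0,0,0],[0,0,0]], "turn": [[0,0,0],[0,0,0],[0,0,0],[0,0,0],[0,0,0],[0,0,0],[0,0,0],[0,0,0],[0,0,0],[0,0,0]], "fingers": [-1,-1,-1,-1,-1,-1,-1,-1,-1,-1]}}

```text
time: 14.37
position: [0.5805, -0.0276, 0.0783]
tool_rot: [-0.259, -2.089, 2.091]
ft_force: [0.3, 0.4, -0.3]
grip_width: 0.008
```

Request:
{"api": "play_rows", "payload": {"translation": [[0,0.5,0],[0,0.5,0],[0,0,0],[0,0,0],[0,0,0],[0,0,0],[0,0,0],[0,0,0],[0,0,0],[0,0,0]], "turn": [[0,0,0],[0,0,0],[0,0,0],[0,0,0],[0,0,0],[0,0,0],[0,0,0],[0,0,0],[0,0,0],[0,0,0]], "fingers": [-1,-1,-1,-1,-1,-1,-1,-1,-1,-1]}}

```text
time: 15.2
position: [0.5807, -0.0264, 0.0775]
tool_rot: [-0.258, -2.091, 2.091]
ft_force: [0.2, 0.8, -0.5]
grip_width: 0.005
```

Request:
{"api": "play_rows", "payload": {"translation": [[0,0.5,0],[0,0.5,0],[0,0,0],[0,0,0],[0,0,0],[0,0,0],[0,0,0],[0,0,0],[0,0,0],[0,0,0]], "turn": [[0,0,0],[0,0,0],[0,0,0],[0,0,0],[0,0,0],[0,0,0],[0,0,0],[0,0,0],[0,0,0],[0,0,0]], "fingers": [-1,-1,-1,-1,-1,-1,-1,-1,-1,-1]}}

```text
time: 16.03
position: [0.5808, -0.0264, 0.0766]
tool_rot: [-0.258, -2.091, 2.091]
ft_force: [-0.1, -0.1, 1.5]
grip_width: 0.002
```

Request:
{"api": "play_rows", "payload": {"translation": [[0,0.5,0],[0,0.5,0],[0,0,0],[0,0,0],[0,0,0],[0,0,0],[0,0,0],[0,0,0],[0,0,0],[0,0,0]], "turn": [[0,0,0],[0,0,0],[0,0,0],[0,0,0],[0,0,0],[0,0,0],[0,0,0],[0,0,0],[0,0,0],[0,0,0]], "fingers": [-1,-1,-1,-1,-1,-1,-1,-1,-1,-1]}}

```text
time: 16.87
position: [0.5808, -0.0264, 0.0756]
tool_rot: [-0.258, -2.091, 2.091]
ft_force: [0.3, -0.0, 1.5]
grip_width: 0.008
```

Request:
{"api": "play_rows", "payload": {"translation": [[0,0.5,0],[0,0.5,0],[0,0,0],[0,0,0],[0,0,0],[0,0,0],[0,0,0],[0,0,0],[0,0,0],[0,0,0]], "turn": [[0,0,0],[0,0,0],[0,0,0],[0,0,0],[0,0,0],[0,0,0],[0,0,0],[0,0,0],[0,0,0],[0,0,0]], "fingers": [-1,-1,-1,-1,-1,-1,-1,-1,-1,-1]}}

```text
time: 17.7
position: [0.5808, -0.0264, 0.0745]
tool_rot: [-0.258, -2.091, 2.091]
ft_force: [0.3, -0.2, 2.7]
grip_width: 0.005
```

Slot 2 gives softly as well, so it is free. I'll verify that slot 1 stands firm.

Request:
{"api": "play_rows", "payload": {"translation": [[0,-5,0],[0,-5,0],[0,0,-25],[0,0,-30],[0,0,0],[0,4,0],[0,2,0],[0,0,0],[0,0,0],[0,0,0]], "turn": [[0,0,0],[0,0,0],[0,0,0],[0,0,0],[0,0,0],[0,0,0],[0,0,0],[0,0,0],[0,0,0],[0,0,0]], "fingers": [-1,-1,-1,-1,-1,-1,-1,-1,-1,-1]}}

```text
time: 18.53
position: [0.5939, 0.0257, 0.0783]
tool_rot: [-0.259, -2.089, 2.091]
ft_force: [0.4, 0.5, 0.6]
grip_width: 0.001
```

Request:
{"api": "play_rows", "payload": {"translation": [[0,0.5,0],[0,0.5,0],[0,0,0],[0,0,0],[0,0,0],[0,0,0],[0,0,0],[0,0,0],[0,0,0],[0,0,0]], "turn": [[0,0,0],[0,0,0],[0,0,0],[0,0,0],[0,0,0],[0,0,0],[0,0,0],[0,0,0],[0,0,0],[0,0,0]], "fingers": [-1,-1,-1,-1,-1,-1,-1,-1,-1,-1]}}

```text
time: 19.37
position: [0.5941, 0.027, 0.0775]
tool_rot: [-0.258, -2.091, 2.091]
ft_force: [0.3, -0.6, 0.0]
grip_width: 0.007
```

Request:
{"api": "play_rows", "payload": {"translation": [[0,0.5,0],[0,0.5,0],[0,0,0],[0,0,0],[0,0,0],[0,0,0],[0,0,0],[0,0,0],[0,0,0],[0,0,0]], "turn": [[0,0,0],[0,0,0],[0,0,0],[0,0,0],[0,0,0],[0,0,0],[0,0,0],[0,0,0],[0,0,0],[0,0,0]], "fingers": [-1,-1,-1,-1,-1,-1,-1,-1,-1,-1]}}

```text
time: 20.2
position: [0.5942, 0.027, 0.0767]
tool_rot: [-0.258, -2.091, 2.091]
ft_force: [-1.1, 0.9, 5.3]
grip_width: 0.009
```

Slot 1 stands firm (5.3 N within a fraction of a mm), so it is the latched key. I'll press it down.

Request:
{"api": "play_rows", "payload": {"translation": [[0,1,0],[0,1,0],[0,1,0],[0,1,0],[0,0.5,0],[0,0,0],[0,0,0],[0,0,0],[0,0,0],[0,0,0]], "turn": [[0,0,0],[0,0,0],[0,0,0],[0,0,0],[0,0,0],[0,0,0],[0,0,0],[0,0,0],[0,0,0],[0,0,0]], "fingers": [-1,-1,-1,-1,-1,-1,-1,-1,-1,-1]}}

```text
time: 21.03
position: [0.5944, 0.027, 0.0731]
tool_rot: [-0.258, -2.091, 2.092]
ft_force: [-2.5, -0.0, 9.3]
grip_width: 0.005
```

Request:
{"api": "play_rows", "payload": {"translation": [[0,0.5,0],[0,0.5,0],[0,0,0],[0,0,0],[0,0,0],[0,0,0],[0,0,0],[0,0,0],[0,0,0],[0,0,0]], "turn": [[0,0,0],[0,0,0],[0,0,0],[0,0,0],[0,0,0],[0,0,0],[0,0,0],[0,0,0],[0,0,0],[0,0,0]], "fingers": [-1,-1,-1,-1,-1,-1,-1,-1,-1,-1]}}

```text
time: 21.87
position: [0.5944, 0.027, 0.0722]
tool_rot: [-0.258, -2.091, 2.092]
ft_force: [-2.5, 0.2, 9.9]
grip_width: 0.002
```

Request:
{"api": "play_rows", "payload": {"translation": [[0,0.5,0],[0,0.5,0],[0,0,0],[0,0,0],[0,0,0],[0,0,0],[0,0,0],[0,0,0],[0,0,0],[0,0,0]], "turn": [[0,0,0],[0,0,0],[0,0,0],[0,0,0],[0,0,0],[0,0,0],[0,0,0],[0,0,0],[0,0,0],[0,0,0]], "fingers": [-1,-1,-1,-1,-1,-1,-1,-1,-1,-1]}}

```text
time: 22.7
position: [0.5945, 0.027, 0.0712]
tool_rot: [-0.259, -2.091, 2.092]
ft_force: [-3.0, -0.4, 10.7]
grip_width: 0.001
```

Request:
{"api": "play_rows", "payload": {"translation": [[0,0.4,0],[0,0,0],[0,0,0],[0,0,0],[0,0,0],[0,0,0],[0,0,0],[0,0,0],[0,0,0],[0,0,0]], "turn": [[0,0,0],[0,0,0],[0,0,0],[0,0,0],[0,0,0],[0,0,0],[0,0,0],[0,0,0],[0,0,0],[0,0,0]], "fingers": [-1,-1,-1,-1,-1,-1,-1,-1,-1,-1]}}

```text
time: 23.53
position: [0.5944, 0.027, 0.0709]
tool_rot: [-0.258, -2.091, 2.092]
ft_force: [-2.9, -1.2, 11.1]
grip_width: 0.007
```

Request:
{"api": "play_rows", "payload": {"translation": [[0,-1,0],[0,-1,0],[0,-1,0],[0,-1,0],[0,-1,0],[0,0,0],[0,0,0],[0,0,0],[0,0,0],[0,0,0]], "turn": [[0,0,0],[0,0,0],[0,0,0],[0,0,0],[0,0,0],[0,0,0],[0,0,0],[0,0,0],[0,0,0],[0,0,0]], "fingers": [-1,-1,-1,-1,-1,-1,-1,-1,-1,-1]}}

```text
time: 24.37
position: [0.5942, 0.027, 0.0746]
tool_rot: [-0.258, -2.091, 2.091]
ft_force: [0.0, 0.8, 4.4]
grip_width: 0.005
```

Request:
{"api": "play_rows", "payload": {"translation": [[0,-1,0],[0,-1,0],[0,-1,0],[0,0,0],[0,0,0],[0,0,0],[0,0,0],[0,0,0],[0,0,0],[0,0,0]], "turn": [[0,0,0],[0,0,0],[0,0,0],[0,0,0],[0,0,0],[0,0,0],[0,0,0],[0,0,0],[0,0,0],[0,0,0]], "fingers": [-1,-1,-1,-1,-1,-1,-1,-1,-1,-1]}}

```text
time: 25.2
position: [0.5941, 0.027, 0.0776]
tool_rot: [-0.258, -2.091, 2.091]
ft_force: [0.3, 0.1, 1.8]
grip_width: 0.005
```

```bash
python3 -c "
from h import *
for k in range(4):
  ctrl.get_image('side'); print(ctrl.get_state()['ft_force'],tcp()[0])"
```

```text
[ 0.3615 -0.2649  2.2789] [0.5941 0.027  0.0776]
[-0.2298 -0.106   3.145 ] [0.5941 0.0269 0.0776]
[-0.6423  0.4062  2.6418] [0.5941 0.027  0.0776]
[-0.0272  0.5054  2.6669] [0.5941 0.027  0.0776]
```

At 77.6 mm the key now pushes up with about 2.5 N. Before, it was not in contact at that height, so the catch has let go. I'll lift clear and check.

Request:
{"api": "play_rows", "payload": {"translation": [[0,-5,0],[0,-20,0],[0,-30,0],[0,-30,0],[0,-30,0],[20,-10,0],[35,0,0],[35,0,0],[35,0,0],[20,0,0]], "turn": [[0,0,0],[0,0,0],[0,0,0],[0,0,0],[0,0,0],[0,0,0],[0,0,0],[0,0,0],[0,0,0],[0,0,0]], "fingers": [-1,-1,-1,-1,-1,-1,-1,-1,-1,-1]}}

```text
time: 26.23
position: [0.4497, 0.063, 0.202]
tool_rot: [-0.254, -2.089, 2.092]
ft_force: [0.2, -0.2, 0.3]
grip_width: 0.008
```

```bash
python3 -c "
from h import *
for n in ('side','top'):
  im=ctrl.get_image(n); cv2.imwrite(f'pics/{n}9.png',im)
a=cv2.imread('pics/side0.png')[120:384,180:380];b=cv2.imread('pics/side9.png')[120:384,180:380]
cv2.imwrite('pics/cmp.png',cv2.resize(np.hstack([a,b]),None,fx=2,fy=2))
print(tcp()[2]['ft_force'],tcp()[0],tcp()[2]['time'])"
```

```text
[-0.0599  0.017   0.0382] [0.4503 0.0628 0.2025] 26.3333
```

View pics/cmp.png

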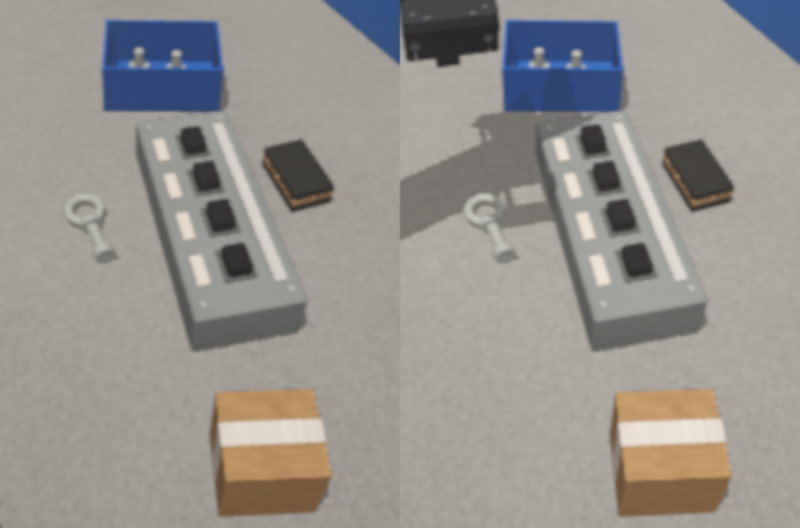

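View pics/top9.png

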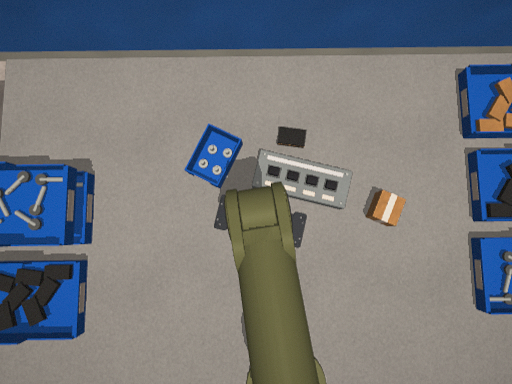

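The before/after pair shows the tote, carton, eyebolt and pad in place. The first key, at about (593,140) in the right half, is slightly higher, and the arm is clear of everything. I'll hand the job in.

```bash
python3 -c "
from h import *
print(ctrl.close_job())"
```

```text
the job is handed in; nothing more can be done
None
```

The latched key was in slot 1, at the box's +y end. I pressed it until its catch let go, and all four keys should now be up.

- **Finding it:** I tapped the keys with the shut fingertips from slot 4 to slot 1. Slots 4, 3 and 2 gave softly: I pushed each about 2 to 3 mm down, at 4 N or less. Slot 1 stood firm, at 5.3 N within a fraction of a millimetre.
- **Releasing it:** I pressed slot 1 about 6 mm down, at up to about 11 N. The force showed no clear drop when the catch let go. On the way up, though, the key pushed back with about 2.5 N at 77.6 mm, where it had not been touching before.
- **Last checks:** The before/after side views show the tote, carton, eyebolt and pad unmoved. The arm was clear of everything at about 0 N, and the clock read 26.3 s. I did not tap the keys again afterwards, and no check disagreed.

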